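Seat a thread pitch comb leaf on a stool screw

TASK

The lifting screw of the counter stool lies in its wooden cradle. Take the comb leaf with the yellow grip, set it teeth down along the middle of the screw and feel along the thread until all its teeth drop fully home in the grooves; press it down lightly for a moment to check that it sits flat, then let go and leave it standing there, squarely over the screw. Be gentle with the thread, never force the leaf down on it, and leave the other things where they are.

Things in the scene. Friction and masses are not known exactly. Their poses are not given: they have to be found in the camera images.
- leaf: Steel thread pitch comb leaf with a YELLOW grip, loose, about 0.18 kg, upright on four thin legs. Origin at the centre of its underside, level with the feet; z up, y along the leaf (row of teeth), x through its thickness; the same after a half turn about z. Blade 6 mm thick, 76 mm long, z 38 to 58 mm. Cross bars at y = +-40 mm carry 7 mm square legs at x = +-32.5 mm, from z = 0 up to 49 mm.
- leaf_roots (a point): Middle of the line of tooth roots of that leaf, 38 mm above its feet; axes as the leaf's. Below it 5 teeth along y at 10 mm pitch (y = -20, -10, 0, 10, 20 mm), each 3.6 mm wide in y, 4.5 mm deep, square-sided.
- leaf_grip (a point): Grasp point in the yellow grip, 76 mm above the feet (38 mm above the roots); axes as the leaf's. Grip 10 mm thick (x), 44 mm long (y), 56 to 88 mm above the feet. Take it from above with the TCP here, fingers closing along x.
- cradle: Fixed maple cradle with the steel stool screw lying in it along y. Origin at the centre of the underside of its base board; z up. Base board 110 mm (x) by 230 mm (y), top at z = 12 mm; end supports at y = +-104 mm, up to z = 38 mm. Screw axis at x = 0, z = 32.5 mm; a dark flange of 60 mm diameter at the +y end of the screw, y about 127 to 145 mm.
- screw_top (a point): Point on top of the thread crests over the middle of the cradle (51.5 mm above its underside); axes as the cradle's. Crests: radius 19 mm, 4 mm wide; grooves 6 mm wide, 5.5 mm deep; pitch 10 mm; thread from y = -75 to 75 mm. The screw's place along y, and so that of its grooves, differs by some mm each time and is NOT reported: feel or see it. Gentle forces do not move it.
- base_top (a point): Centre of the base board's top face, 12 mm above the cradle's underside. Leaf riding on the crests: roots 4.5 mm above screw_top. Leaf fully home: roots level with screw_top, feet 1.5 mm clear of the board; let go there it stays standing, leaning at most a few degrees. The thread takes at most 30 N from the leaf; a check press of 5 to 15 N is right.
- other_leaf: Comb leaf of the same size and shape with a BLUE grip and a coarser pitch (14 mm): does not fit, leave alone. Origin as for the yellow one.
- nut: Loose round brass collar nut, 60 mm across, 22 mm high, origin at the centre of its underside. Leave alone.
- mug: White mug, 80 mm across, 95 mm high, origin under its centre. Leave alone.
- soap: Green soap bottle, 60 mm across, 170 mm high, origin under its centre. Leave alone.
- jar: Glass jar with orange cap, 72 mm across, 100 mm high, origin under its centre. Leave alone.
- wrench: Steel wrench lying flat. Leave alone.
- bowl: Blue bowl, 130 mm across, 55 mm high, origin under its centre. Leave alone.
Things that resemble listed ones, but are neither listed nor needed, are in the scene too. What is shaped like the leaf but green or pink is not meant.

How it is judged:
On the way, in this order (a step that is already met when the one before it is completed fails the run):
1. the yellow leaf is lifted clear of the counter (height (world z) of leaf_roots above 0.075 m), for 0.1 s.
2. the leaf is fully home in the thread over the screw and pressed down there with more than 4 N (z of leaf_roots in the frame of cradle below 0.0535 m and x of leaf_roots in the frame of cradle between -0.008 and 0.008 m and y of leaf_roots in the frame of cradle between -0.032 and 0.032 m and angle between the y axis of leaf and the y axis of cradle, either way round below 0.08 rad and angle between leaf's own z axis and vertical below 0.1 rad and contact force between leaf and cradle above 4 N), for 0.3 s.
At the end, for the whole second after the job is handed in: The yellow leaf stands released and still in the thread: tooth roots within 2 mm of the crests (at most 53.5 mm above the cradle's underside), within 8 mm of the screw's axis sideways and 32 mm of the cradle's middle lengthwise, in line with the screw within 0.08 rad and upright within 0.1 rad (z of leaf_roots in the frame of cradle below 0.0535 m and x of leaf_roots in the frame of cradle between -0.008 and 0.008 m and y of leaf_roots in the frame of cradle between -0.032 and 0.032 m and angle between the y axis of leaf and the y axis of cradle, either way round below 0.08 rad and angle between leaf's own z axis and vertical below 0.1 rad and linear speed of leaf below 0.02 m/s and contact force between the fingers and leaf below 0.1 N); the robot touches nothing.
It fails at once if the leaf is forced against the screw or cradle with more than 30 N (contact force between leaf and cradle above 30 N).
It fails at once if the robot pushes on the screw or cradle with more than 15 N (contact force between any of the fingers, the arm and cradle above 15 N).
It fails at once if another thing (blue leaf, nut, mug, soap, jar, wrench, bowl) is moved by more than 20 mm (distance of any of other_leaf, nut, mug, soap, jar, wrench, bowl from where it was at the start of the episode above 0.02 m).
It also fails if it takes over 48 s, if anything falls off the work surface, if the arm or the gripper's body presses on something with over 40 N, if the wrist force passes 120 N, or if a joint passes its speed limit or range.

ROBOT

A 6-joint arm with a two-finger parallel gripper is mounted at the origin on the work surface. World frame = base frame: x ahead of the robot, y to its left, z up, the work surface at z = 0. Lengths are in m, angles in rad, forces in N, time in s.
With the tool pointing down it reaches from about 0.275 to 1 m from the base axis. Payload 8.4 kg.
Tool frame: the origin (TCP) lies between the finger pads, 19 mm behind the fingertips; this is the grasp point; z points along the fingers, y is the line along which they close (so a half turn about z gives the same grasp; the last joint's range is limited). The gripper opens to 85 mm and grips with 20 to 120 N. Pads are 22 mm wide; open, the fingers measure 114 mm over their backs; the gripper's body (76 mm by 85 mm) begins 54 mm behind the grasp point. The pads swing forward as they close: fully open they stand 13 mm farther back than shut.
Start: joints at [1.23, 0.353, 1.633, -0, 1.155, -0.002], TCP at [0.208, 0.589, 0.25] pointing down, gripper open.
Joint ranges: [-2.63, 2.63], [-0.92, 2.1], [0.06, 2.66], [-1.3, 4.44], [0, 2.69], [-3.02, 3.02]. Speed limits (rad/s): [2.22, 2.22, 2.79, 3.14, 3.14, 3.14].

INTERFACE

Orientations are given as a unit quaternion [x, y, z, w].
In Python, from workcell import r gives the robot as it stands.
- The arm moves only by the tool arm_command, never from a script. Its argument "motion" is a list of rows, each a list of 3 entries, a list of its own where there are three numbers: the turn, a rotation vector about the tool's x, y, z in normalised numbers (1 is pi rad), then the shift along the tool's x, y, z in parts of the range, where 1.0 means 50 cm, then the finger opening in cm, from 0 to 8.54. A call has 1 to 10 rows; each row is the pose to reach, as a shift and turn from the pose commanded when the call began, along the tool's axes at that moment; what a row does not reach only later rows make up. A row lasts 1/8 s, in which the tool goes at most 62.5 mm and 10.7 degrees, less where a joint would pass 70% of its speed; a pose out of reach is approached as far as the arm can. A call with a gripper value outside its range is refused whole. The fingers move at their own pace and stop on an object; "grip_force" is the grip in N (left out, the last holds). Time passes only in rows, so rows that repeat a pose let the fingers close. It gives the time, the measured TCP pose, the force, the opening and the grip force at its end, in the units of the state.
- r.get_obs(): the state, without advancing time (a new reading comes with each control period).
- r.grab_frame(name): name is "scene" or "top" or "wrist"; returns (picture, depth): 400x640x3 uint8, blue, green, red; 400x640 float32, m along the optical axis (not along the pixel's ray), 0 where there is no reading.
- r.get_calibration(name): a dict with "K" (3x3 intrinsics, pixels), "rvec" (rotation vector, rad) and "tvec" (3), from world to camera coordinates, as OpenCV has them; the wrist camera has in their place "hand_eye" (4x4, takes a point from camera to tool coordinates, whose origin is the TCP and whose axes are the flange's). Camera axes: x right, y down, z forward; pixel columns grow to the right and rows downward; lengths in m; the calibration is good to about 2 mm. A picture is of the moment at which its call begins: read the wrist's pose just before it. get_calibration takes no time and is no camera call.
- r.job_done(): hands the job in; it is judged then, once.
Trained networks look in the newest picture that a camera, given by its name, has taken for a name from the list of things; names that differ only in an ending like _2 or _b are one class to them, and where a whole thing is asked for, a point or a joint stands for the part that bears it (a point fixed in the world has none). Each returns a list of dicts, best first, with "p" (0 to 1); they miss things now and then, are a little off and sometimes report something else, mostly with a low value. They report only what shows in the picture. A call takes as long as a camera call. They do not tell look-alikes from the thing itself.
- r.cut_out(camera, name): "mask" (400x640 bool, what is visible of it) and "extent" ([left, top, width, height] in pixels, round what is visible of it).
- r.mark_of(camera, name): "position" ([column, row] in pixels: a listed point, or the origin of a listed thing).
The state is a dict: "time_s": time; "joints": joint angles; "joint_vel": joint speeds; "tau": joint torques, N m; "tcp_pos": TCP position; "eef_rot": TCP orientation; "contact_force": force on the tool from outside, world axes, zero at the start; "moment": the same for the moment, N m; "finger_gap": finger opening in m; "gripper_force": force on a finger pad.
Only numpy, scipy, OpenCV 4.12 (cv2) and the standard library are available. Lean on these libraries where they do the work, as an engineer would, in place of code of your own. Each camera call takes 0.05 s, during which the arm holds its last target. There are 200 camera calls.

## Working session

There is one attempt and no reset: what is moved stays moved. The work goes in short steps, Python scripts to look and compute and a tool call to move; the robot and the scene stay as the last step left them, time stands still between calls to the robot, and variables do not carry over. Pictures are saved under pics/ and viewed, at most 10 in all, crops included, and the job is handed in when it is done.

Besides the shell and the picture viewer there is one more tool, called after "Emit:" as name(argument=value, ...), one argument or row to a line, values as JSON. arm_command: Moves the arm, as the interface text tells. Its arguments: {"type":"object","properties":{"motion":{"type":"array","items":{"type":"array"}},"grip_force":{"type":"number"}},"required":["motion"]}

```bash
mkdir -p pics; cat > h.py <<'E'
import numpy as np, cv2
from scipy.spatial.transform import Rotation as R
from workcell import r
def world(cam,depth,obs=None):
    c=r.get_calibration(cam);K=np.array(c["K"])
    v,u=np.mgrid[:400,:640];P=np.stack([(u-K[0,2])*depth/K[0,0],(v-K[1,2])*depth/K[1,1],depth],-1)
    if cam=="wrist":
        H=np.array(c["hand_eye"]);P=P@H[:3,:3].T+H[:3,3]
        return P@R.from_quat(obs["eef_rot"]).as_matrix().T+np.array(obs["tcp_pos"])
    M=cv2.Rodrigues(np.array(c["rvec"],float))[0]
    return (P-np.array(c["tvec"]).ravel())@M
E
python3 - <<'E'
from h import *
ims=[]
for n in ("top","scene"):
    im,d=r.grab_frame(n); cv2.imwrite(f"pics/{n}0.png",im); np.save(f"{n}0.npy",d)
    W=world(n,d)
    for k in ("leaf","other_leaf","cradle"):
        for q in r.cut_out(n,k):
            m=q["mask"]&(d>0); p=W[m]
            print(n,k,round(q["p"],2),[int(x) for x in q["extent"]],np.median(p,0).round(3),p[:,2].max().round(3))
    for k in ("leaf_grip","screw_top","leaf_roots"):
        for q in r.mark_of(n,k):
            u,v=np.round(q["position"]).astype(int); print(n,k,round(q["p"],2),u,v,W[v,u].round(3))
o=r.get_obs();print({k:np.round(v,3) for k,v in o.items()})
E
```

```text
top leaf 0.77 [214, 206, 28, 23] [0.458 0.341 0.051] 0.093
top leaf 0.74 [264, 232, 21, 34] [0.365 0.198 0.051] 0.095
top leaf 0.71 [344, 157, 87, 43] [ 0.569 -0.141  0.015] 0.068
top leaf 0.61 [160, 230, 37, 37] [0.366 0.486 0.051] 0.094
top leaf 0.53 [207, 244, 36, 37] [0.328 0.341 0.052] 0.095
top leaf 0.53 [226, 294, 27, 33] [0.198 0.301 0.057] 0.095
top leaf 0.2 [181, 125, 42, 45] [0.67  0.412 0.023] 0.062
top other_leaf 0.48 [268, 193, 35, 31] [0.48  0.161 0.051] 0.093
top other_leaf 0.36 [340, 151, 94, 51] [ 0.57  -0.137  0.014] 0.068
top cradle 0.68 [344, 152, 85, 51] [ 0.569 -0.141  0.015] 0.068
top leaf_grip 0.84 224 263 [0.33  0.335 0.091]
top leaf_grip 0.65 236 315 [0.187 0.303 0.088]
top leaf_grip 0.64 272 250 [0.364 0.201 0.09 ]
top leaf_grip 0.56 228 216 [0.461 0.324 0.088]
top leaf_grip 0.53 171 248 [0.374 0.486 0.082]
top screw_top 0.81 390 174 [ 0.577 -0.14   0.045]
top leaf_roots 0.82 240 313 [0.186 0.3   0.045]
top leaf_roots 0.8 224 264 [0.327 0.336 0.086]
top leaf_roots 0.78 177 250 [0.367 0.493 0.004]
top leaf_roots 0.75 444 256 [ 0.335 -0.298  0.003]
top leaf_
[... 1018 characters left out ...]
 454 201 [ 0.32   0.488 -0.005]
scene leaf_roots 0.74 403 216 [0.46  0.336 0.041]
scene leaf_roots 0.66 392 157 [ 0.141  0.298 -0.007]
scene leaf_roots 0.58 359 191 [0.336 0.207 0.002]
{'time_s': np.float64(0.7), 'joints': array([ 1.23 ,  0.353,  1.633,  0.   ,  1.155, -0.002]), 'joint_vel': array([-0.001,  0.   ,  0.001,  0.001, -0.002, -0.   ]), 'tau': array([-1.0000e-03, -6.0502e+01, -3.4238e+01, -0.0000e+00,  1.0000e-03,
       -0.0000e+00]), 'tcp_pos': array([0.208, 0.589, 0.25 ]), 'eef_rot': array([ 0.169,  0.986, -0.   , -0.   ]), 'contact_force': array([ 0.197, -0.025,  0.469]), 'moment': array([0.049, 0.006, 0.005]), 'gripper_force': np.float64(0.0), 'finger_gap': np.float64(0.085)}
```

```bash
python3 - <<'E'
import cv2
im=cv2.imread("pics/top0.png")[100:340,140:460]
cv2.imwrite("pics/a.png",cv2.resize(im,(800,600),interpolation=cv2.INTER_CUBIC))
E
```

```text
(no output)
```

View pics/a.png

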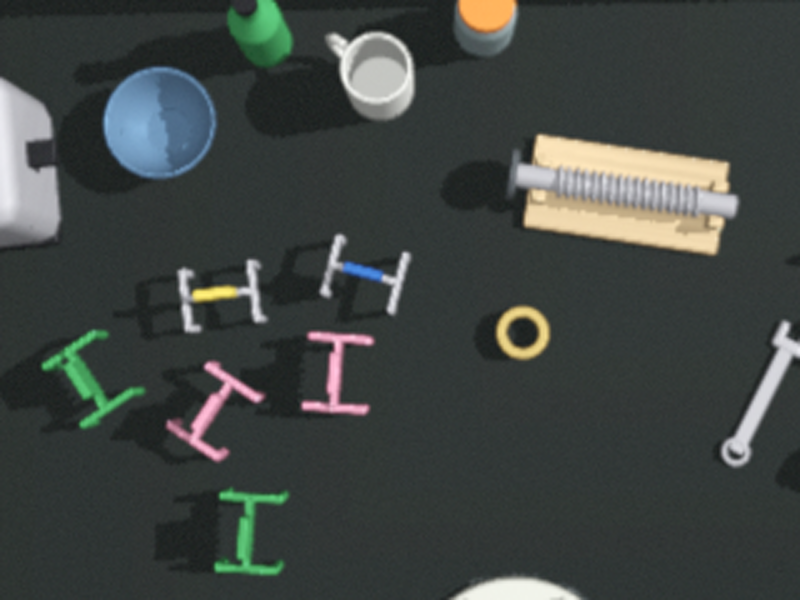

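The top view shows these possible leaves, in full-image pixels: yellow (226,217), blue (285,209), pink (275,249) and (224,264), green (176,251) and (240,312). I choose the yellow one at (226,217). The cradle is at about (390,176), with its dark flange at the left end (345,172).

```bash
python3 - <<'E'
from h import *
for n in ("top","scene"):
    im=cv2.imread(f"pics/{n}0.png");d=np.load(f"{n}0.npy");W=world(n,d)
    hsv=cv2.cvtColor(im,cv2.COLOR_BGR2HSV)
    m=(hsv[...,0]>22)&(hsv[...,0]<34)&(hsv[...,1]>120)&(hsv[...,2]>120)&(np.linalg.norm(W[...,:2]-[.46,.33],axis=-1)<.08)
    p=W[m&(W[...,2]>.075)];print(n,m.sum(),len(p),p.mean(0).round(4))
    rc=cv2.minAreaRect((p[:,:2]*1000).astype(np.float32));print(rc)
    # leaf extent
    q=W[(np.linalg.norm(W[...,:2]-[.46,.33],axis=-1)<.07)&(W[...,2]>.03)];print(q.mean(0),cv2.minAreaRect((q[:,:2]*1000).astype(np.float32)))
    # cradle
    near=np.linalg.norm(W[...,:2]-[.575,-.14],axis=-1)<.17
    b=W[near&(abs(W[...,2]-.012)<.006)&(hsv[...,1]>60)&(hsv[...,2]>120)]
    print("base",cv2.minAreaRect((b[:,:2]*1000).astype(np.float32)))
    s=W[near&(W[...,2]>.042)];c=s[:,:2].mean(0);v=np.linalg.svd(s[:,:2]-c,full_matrices=False)[2][0];print("screw",c,np.degrees(np.arctan2(v[1],v[0])),s[:,2].max())
im=cv2.imread("pics/top0.png")[190:250,190:310]
cv2.imwrite("pics/b.png",cv2.resize(im,(800,400),interpolation=cv2.INTER_CUBIC))
print(R.from_quat(r.get_obs()["eef_rot"]).as_matrix().round(3), r.get_calibration("wrist"))
E
```

```text
top 76 60 [0.4593 0.3328 0.0876]
((459.56689453125, 333.2585144042969), (10.055438041687012, 42.508506774902344), 7.703285217285156)
[0.45916227 0.33281557 0.06001646] ((459.7117614746094, 334.06866455078125), (71.04167938232422, 88.15987396240234), 5.909639835357666)
base ((572.6864013671875, -145.034912109375), (230.2790069580078, 111.11502075195312), 80.48876190185547)
screw [ 0.57413132 -0.13091974] 80.38593622252012 0.06813998825757905
scene 170 87 [0.4616 0.3327 0.0834]
((460.6849365234375, 332.52569580078125), (11.742268562316895, 42.47269058227539), 11.481101036071777)
[0.46291954 0.33295368 0.05698355] ((461.2644348144531, 333.25445556640625), (78.24490356445312, 87.5418701171875), 6.487602233886719)
base ((573.2041625976562, -145.53195190429688), (231.22097778320312, 115.75804138183594), 80.4212417602539)
screw [ 0.57862064 -0.127945  ] 79.88485472066827 0.06541016932404677
[[-0.943  0.332 -0.   ]
 [ 0.332  0.943 -0.   ]
 [ 0.    -0.    -1.   ]] {'K': array([[348.51658267,   0.        , 311.2508359 ],
       [  0.        , 348.51658267, 195.47793633],
       [  0.        ,   0.        ,   1.        ]]), 'hand_eye': array([[-4.18268402e-04, -9.49133369e-01, -3.14874058e-01,
         8.07032313e-02],
       [ 9.99999910e-01, -4.18938057e-04, -6.55508908e-05,
        -2.22862813e-04],
       [-6.96961880e-05, -3.14874057e-01,  9.49133459e-01,
        -1.24967172e-01],
       [ 0.00000000e+00,  0.00000000e+00,  0.00000000e+00,
         1.00000000e+00]])}
```

View pics/b.png

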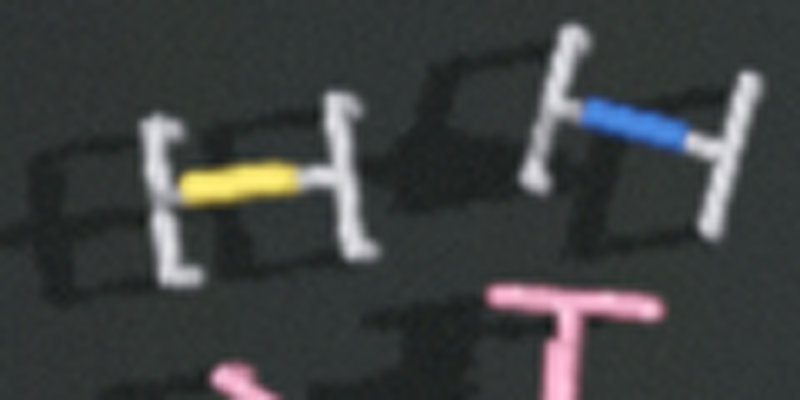

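The crop confirms the chosen leaf: yellow grip at full-image (226,217), and the leaf next to it is blue. Now I move above it.

The manual's scale: shifts go in shares of 50 cm and turns go in shares of pi rad. Converting my numbers, -32.3 cm / 50 = -0.646, -29 cm / 50 = -0.58, 0.18 rad / 3.1416 = 0.0573.

Emit:
arm_command(
  motion=[
    [[0,0,0.0573],[-0.08,-0.04,0.01],8.5],
    [[0,0,0.1146],[-0.18,-0.09,0.04],8.5],
    [[0,0,0.1719],[-0.28,-0.14,0.08],8.5],
    [[0,0,0.2292],[-0.38,-0.19,0.12],8.5],
    [[0,0,0.2865],[-0.48,-0.24,0.14],8.5],
    [[0,0,0.3342],[-0.58,-0.28,0.14],8.5],
    [[0,0,0.3565],[-0.646,-0.316,0.14],8.5],
    [[0,0,0.3565],[-0.646,-0.316,0.14],8.5],
    [[0,0,0.3565],[-0.646,-0.316,0.14],8.5],
  ],
)

```text
time_s: 1.82
tcp_pos: [0.4596, 0.3334, 0.18]
eef_rot: [0.666, 0.746, 0.0, -0.0]
contact_force: [0.1, -0.1, 0.3]
finger_gap: 0.0851
gripper_force: 0.0
```

```bash
cat > leafw.py <<'E'
from h import *
o=r.get_obs();im,d=r.grab_frame("wrist");cv2.imwrite("pics/w1.png",im);W=world("wrist",d,o)
hsv=cv2.cvtColor(im,cv2.COLOR_BGR2HSV)
m=(hsv[...,0]>20)&(hsv[...,0]<36)&(hsv[...,1]>110)&(hsv[...,2]>100)&(d>0)
p=W[m&(W[...,2]>.08)&(W[...,2]<.1)]
print(m.sum(),len(p),p.mean(0).round(4),cv2.minAreaRect((p[:,:2]*1000).astype(np.float32)))
M=R.from_quat(o["eef_rot"]).as_matrix()
q=W[(np.linalg.norm(W[...,:2]-[.46,.333],axis=-1)<.07)&(W[...,2]>.035)&(W[...,2]<.12)]
print("all",q.mean(0).round(4),cv2.minAreaRect((q[:,:2]*1000).astype(np.float32)))
print(o["tcp_pos"],M.round(4),o["joints"].round(3),o["time_s"])
E
python3 leafw.py
```

```text
378 137 [0.4585 0.347  0.0863] ((458.1941833496094, 336.597900390625), (9.975754737854004, 39.98224639892578), 6.56027364730835)
all [0.4583 0.3391 0.0626] ((458.527099609375, 334.40618896484375), (71.46968841552734, 87.12255096435547), 6.730320453643799)
[0.4595961  0.33337314 0.18002869] [[-1.121e-01  9.937e-01 -2.000e-04]
 [ 9.937e-01  1.121e-01  3.000e-04]
 [ 3.000e-04 -2.000e-04 -1.000e+00]] [0.625 0.343 1.822 0.    0.977 0.512] 1.825
```

View pics/w1.png

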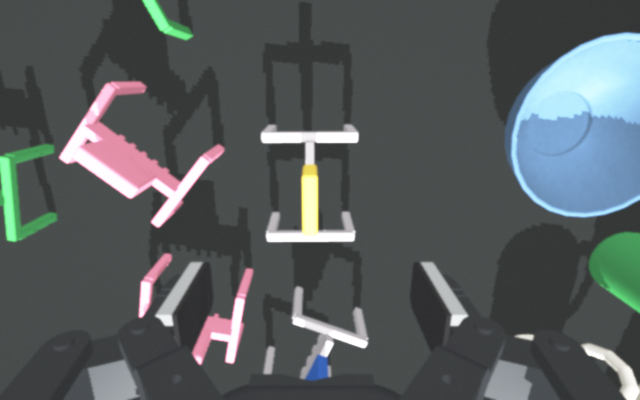

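The wrist view shows the yellow leaf at (310,190), centred between the fingers. Pink and green look-alikes are to the left and the blue one is below.

To row units: 10.4 cm / 50 = 0.208, 8 cm / 50 = 0.16.

Emit:
arm_command(
  motion=[
    [[0,0,0],[0.002,0,0.08],5],
    [[0,0,0],[0.002,0,0.16],5],
    [[0,0,0],[0.002,0,0.208],5],
    [[0,0,0],[0.002,0,0.208],5],
    [[0,0,0],[0.002,0,0.208],0.5],
    [[0,0,0],[0.002,0,0.208],0.5],
    [[0,0,0],[0.002,0,0.208],0.5],
    [[0,0,0],[0.002,0,0.208],0.5],
    [[0,0,0],[0.002,0,0.208],0.5],
  ],
  grip_force=40,
)

```text
time_s: 3.0
tcp_pos: [0.4599, 0.3343, 0.0765]
eef_rot: [0.666, 0.746, 0.0, 0.0]
contact_force: [-2.1, -0.8, 6.3]
finger_gap: 0.0094
gripper_force: 42.8
```

To row units: -13 cm / 50 = -0.26, -8 cm / 50 = -0.16.

Emit:
arm_command(
  motion=[
    [[0,0,0],[0,0,-0.06],0.5],
    [[0,0,0],[0,0,-0.16],0.5],
    [[0,0,0],[0,0,-0.26],0.5],
    [[0,0,0],[0,0,-0.26],0.5],
  ],
)

```text
time_s: 3.5
tcp_pos: [0.4618, 0.3354, 0.2099]
eef_rot: [0.666, 0.746, 0.004, 0.001]
contact_force: [-0.0, 0.2, -2.6]
finger_gap: 0.0091
gripper_force: 41.7
```

To row units: -48.9 cm / 50 = -0.978, -45 cm / 50 = -0.9, 0.28 rad / 3.1416 = 0.0891.

Emit:
arm_command(
  motion=[
    [[0,0,0.0064],[-0.08,0.008,0],0.5],
    [[0,0,0.0191],[-0.18,0.02,0],0.5],
    [[0,0,0.0318],[-0.3,0.036,0],0.5],
    [[0,0,0.0446],[-0.42,0.05,0],0.5],
    [[0,0,0.0573],[-0.54,0.064,0],0.5],
    [[0,0,0.07],[-0.66,0.08,0],0.5],
    [[0,0,0.0796],[-0.78,0.094,0],0.5],
    [[0,0,0.0891],[-0.9,0.108,0],0.5],
    [[0,0,0.0891],[-0.978,0.118,0],0.5],
    [[0,0,0.0891],[-0.978,0.118,0],0.5],
  ],
)

```text
time_s: 4.75
tcp_pos: [0.5727, -0.1478, 0.2044]
eef_rot: [0.765, 0.644, -0.001, -0.0]
contact_force: [-0.7, 0.5, -1.6]
finger_gap: 0.0093
gripper_force: 41.5
```

```bash
python3 - <<'E'
from h import *
r.get_obs();o=r.get_obs();im,d=r.grab_frame("wrist");cv2.imwrite("pics/w2.png",im);W=world("wrist",d,o)
hsv=cv2.cvtColor(im,cv2.COLOR_BGR2HSV)
near=np.linalg.norm(W[...,:2]-[.573,-.145],axis=-1)<.2
b=W[near&(abs(W[...,2]-.012)<.005)&(hsv[...,1]>60)&(hsv[...,2]>100)]
print("base",len(b),b.mean(0),cv2.minAreaRect((b[:,:2]*1000).astype(np.float32)))
c=np.array([.573,-.1453]);ey=np.array([np.cos(np.radians(80.4)),np.sin(np.radians(80.4))]);ex=np.array([ey[1],-ey[0]])
q=W[...,:2]-c;X=q@ex;Y=q@ey
s=near&(abs(X)<.03)&(abs(Y)<.075)&(W[...,2]>.04)&(W[...,2]<.06)
print("crest n",s.sum(), X[s].mean(), np.percentile(W[...,2][s],98))
v=np.polyfit(Y[s],X[s],1);print("axis slope,offset",v)
# groove profile
for lo in np.arange(-.075,.075,.001):
    t=near&(abs(X)<.01)&(Y>=lo)&(Y<lo+.001)&(W[...,2]<.06)&(W[...,2]>.03)
    if t.sum()>3: print(round(lo*1000+.5,1),(np.median(W[...,2][t])*1000).round(1),int(t.sum()),end=' | ')
print(o["tcp_pos"],R.from_quat(o["eef_rot"]).as_matrix().round(4),o["joints"].round(2),o["time_s"],o["contact_force"])
E
```

```text
base 14127 [ 0.56728743 -0.12365519  0.01302408] ((512.0672607421875, -129.69468688964844), (226.36085510253906, 234.22703552246094), 79.94507598876953)
crest n 3909 -0.0012424144967542194 0.052714457442316134
axis slope,offset [ 0.01273436 -0.00155596]
-38.5 49.5 6 | -37.5 49.3 11 | -36.5 48.9 18 | -35.5 45.3 19 | -34.5 45.1 7 | -33.5 43.9 8 | -32.5 45.7 6 | -29.5 50.9 7 | -28.5 50.2 10 | -27.5 49.5 16 | -26.5 48.0 15 | -25.5 46.4 22 | -24.5 44.6 8 | -23.5 44.6 12 | -22.5 44.7 6 | -19.5 50.7 9 | -18.5 50.7 12 | -17.5 49.8 16 | -16.5 47.5 16 | -15.5 46.4 21 | -14.5 44.5 10 | -13.5 44.5 9 | -12.5 44.1 6 | -10.5 51.0 5 | -9.5 50.1 8 | -8.5 50.4 10 | -7.5 49.2 16 | -6.5 49.1 18 | -5.5 46.3 19 | -4.5 45.3 4 | 11.5 50.4 7 | 12.5 51.3 31 | 13.5 49.6 54 | 14.5 46.3 40 | 15.5 46.0 29 | 16.5 46.5 32 | 17.5 45.9 30 | 18.5 46.5 12 | 19.5 51.4 14 | 20.5 51.5 27 | 21.5 51.3 25 | 22.5 51.4 39 | 23.5 49.0 45 | 24.5 47.0 41 | 25.5 45.8 31 | 26.5 46.0 34 | 27.5 45.6 30 | 28.5 45.2 15 | 29.5 50.1 15 | 30.5 51.3 29 | 31.5 51.7 34 | 32.5 51.2 31 | 33.5 50.1 43 | 34.5 46.4 47 | 35.5 46.0 32 | 36.5 45.9 27 | 37.5 45.7 28 | 38.5 45.7 28 | 39.5 51.2 19 | 40.5 51.6 22 | 41.5 51.2 32 | 42.5 51.6 44 | 43.5 49.4 39 | 44.5 46.6 38 | 45.5 45.6 31 | 46.5 46.1 35 | 47.5 46.1 31 | 48.5 45.9 27 | 49.5 50.8 25 | 50.5 51.9 22 | 51.5 51.5 31 | 52.5 51.5 44 | 53.5 48.4 38 | 54.5 46.6 37 | 55.5 45.6 28 | 56.5 45.5 33 | 57.5 46.5 39 | 58.5 45.9 25 | 59.5 46.6 29 | 60.5 51.5 22 | 61.5 51.5 50 | 62.5 51.4 27 | 63.5 48.2 42 | 64.5 46.4 33 | 65.5 46.3 26 | 66.5 45.8 49 | 67.5 45.9 25 | 68.5 45.7 27 | 69.5 46.7 32 | 70.5 51.6 44 | 71.5 51.0 26 | 72.5 51.5 46 | 73.5 50.3 30 | 74.5 46.0 27 | [ 0.57270163 -0.14778003  0.20439185] [[ 1.705e-01  9.854e-01 -1.500e-03]
 [ 9.854e-01 -1.705e-01 -1.000e-04]
 [-4.000e-04 -1.500e-03 -1.000e+00]] [-0.25  0.35  1.75 -0.    1.04 -0.08] 4.75 [-0.65354294  0.50950881 -1.57232322]
```

View pics/w2.png

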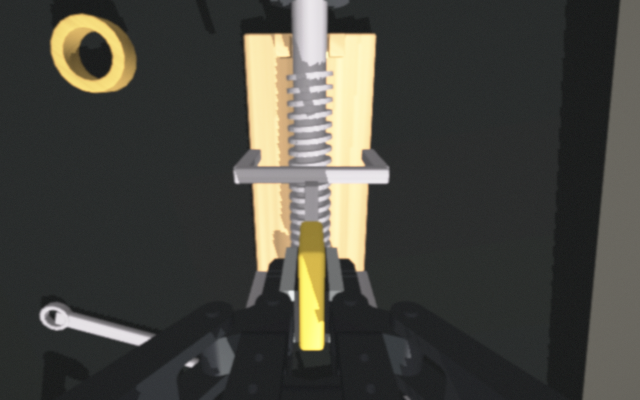

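The wrist view shows the leaf held straight over the screw: grip at (311,285), far bar level at row 173, and the thread in line with it. Next I measure where the leaf sits in the hand.

```bash
cat > inhand.py <<'E'
from h import *
def inhand():
    o=r.get_obs();im,d=r.grab_frame("wrist");W=world("wrist",d,o)
    T=(W-np.array(o["tcp_pos"]))@R.from_quat(o["eef_rot"]).as_matrix()
    hsv=cv2.cvtColor(im,cv2.COLOR_BGR2HSV)
    m=(hsv[...,0]>20)&(hsv[...,0]<36)&(hsv[...,1]>150)&(hsv[...,2]>100)&(abs(T[...,1])<.01)&(abs(T[...,0])<.04)&(abs(T[...,2])<.03)
    t=T[m];print("grip tool x range",np.percentile(t[:,0],[1,99])*1000,"y",np.percentile(t[:,1],[2,98])*1000,"ztop",np.percentile(t[:,2],3)*1000, "top slope",np.polyfit(*t[t[:,2]<np.percentile(t[:,2],50)][:,[0,2]].T,1) if len(t) else 0)
    b=T[(abs(T[...,0]-.04)<.012)&(abs(T[...,1])<.045)&(T[...,2]>.015)&(T[...,2]<.04)&(abs(T[...,1])>.008)&(abs(T[...,1])<.028)]
    if len(b):
        print("bar x",np.percentile(b[:,0],[2,50,98])*1000,"z",np.percentile(b[:,2],[3,50])*1000,"yaw slope x/y",np.polyfit(b[:,1],b[:,0],1),"roll z/y",np.polyfit(b[:,1],b[:,2],1))
    return o,im,d,W
if __name__=="__main__": inhand()
E
python3 inhand.py
```

```text
grip tool x range [-18.91968834  22.11992542] y [-4.35094822  4.93684379] ztop -13.206216586697577 top slope [ 0.00028537 -0.01244261]
bar x [36.69012734 40.56789789 43.31699882] z [25.55323387 26.77426724] yaw slope x/y [0.00245512 0.04042675] roll z/y [0.00362152 0.02711966]
```

To row units: 10.6 cm / 50 = 0.212, 10 cm / 50 = 0.2.

Emit:
arm_command(
  motion=[
    [[0,0,0],[-0.0024,-0.001,0.08],0.5],
    [[0,0,0],[-0.0024,-0.001,0.16],0.5],
    [[0,0,0],[-0.0024,-0.001,0.2],0.5],
    [[0,0,0],[-0.0024,-0.001,0.212],0.5],
    [[0,0,0],[-0.0024,-0.001,0.212],0.5],
    [[0,0,0],[-0.0024,-0.001,0.212],0.5],
  ],
)

```text
time_s: 5.6
tcp_pos: [0.573, -0.1462, 0.101]
eef_rot: [0.764, 0.645, 0.0, 0.001]
contact_force: [-0.0, 0.3, -1.2]
finger_gap: 0.0091
gripper_force: 41.5
```

```bash
cat > st.py <<'E'
from h import *
o=r.get_obs();q=np.array(o["tcp_pos"])[:2]-[.573,-.1453];a=np.radians(80.2)
print(o["time_s"],"Y",q@[np.cos(a),np.sin(a)]*1000,"X",q@[np.sin(a),-np.cos(a)]*1000,"z",o["tcp_pos"][2]*1000,"F",o["contact_force"].round(2),"tilt",(R.from_quat(o["eef_rot"]).as_matrix()[:,2]).round(4))
E
python3 st.py; python3 inhand.py
```

```text
5.6 Y -0.8411216806820858 X 0.14574706175860636 z 101.01599979384885 F [-0.03  0.33 -1.19] tilt [ 1.6e-03 -3.0e-04 -1.0e+00]
grip tool x range [-16.95592121  22.10556036] y [-4.34768641  4.95095068] ztop -13.292746809175213 top slope [ 0.00293004 -0.01250807]
bar x [36.43465681 40.53506021 43.32198254] z [25.59277513 26.77836269] yaw slope x/y [0.0034108  0.04038111] roll z/y [0.00346766 0.02713912]
```

To row units: 0.5 cm / 50 = 0.01, 0.3 cm / 50 = 0.006.

Emit:
arm_command(
  motion=[
    [[0,0,0],[-0.0056,0,0],0.5],
    [[0,0,0],[-0.0056,0,0.006],0.5],
    [[0,0,0],[-0.0056,0,0.01],0.5],
    [[0,0,0],[-0.0056,0,0.01],0.5],
    [[0,0,0],[-0.0056,0,0.01],0.5],
  ],
)

```text
time_s: 6.28
tcp_pos: [0.5718, -0.1491, 0.0949]
eef_rot: [0.764, 0.645, -0.0, -0.0]
contact_force: [0.3, 0.1, -1.5]
finger_gap: 0.0094
gripper_force: 41.6
```

```bash
python3 st.py
```

```text
6.275 Y -3.9279087253200524 X -0.5287296303990968 z 94.9053646403798 F [ 0.29  0.1  -1.55] tilt [-2.e-04  0.e+00 -1.e+00]
```

To row units: 0.2 cm / 50 = 0.004, 0.15 cm / 50 = 0.003.

Emit:
arm_command(
  motion=[
    [[0,0,0],[0,0,0.002],0.5],
    [[0,0,0],[0,0,0.003],0.5],
    [[0,0,0],[0,0,0.004],0.5],
    [[0,0,0],[0,0,0.004],0.5],
  ],
)

```text
time_s: 6.78
tcp_pos: [0.5718, -0.1491, 0.0929]
eef_rot: [0.764, 0.645, -0.0, -0.0]
contact_force: [-0.2, 0.2, -1.0]
finger_gap: 0.0091
gripper_force: 41.5
```

```bash
python3 st.py
```

```text
6.775 Y -3.9225418826432126 X -0.5001099092929759 z 92.93316597851367 F [-0.2   0.18 -1.03] tilt [-1.e-04  0.e+00 -1.e+00]
```

To row units: 0.15 cm / 50 = 0.003, 0.1 cm / 50 = 0.002.

Emit:
arm_command(
  motion=[
    [[0,0,0],[0,0,0.001],0.5],
    [[0,0,0],[0,0,0.002],0.5],
    [[0,0,0],[0,0,0.003],0.5],
    [[0,0,0],[0,0,0.003],0.5],
  ],
)

```text
time_s: 7.28
tcp_pos: [0.5719, -0.1491, 0.0914]
eef_rot: [0.764, 0.645, -0.0, -0.0]
contact_force: [-0.4, -0.6, -2.0]
finger_gap: 0.0094
gripper_force: 41.5
```

To row units: 0.15 cm / 50 = 0.003, 0.1 cm / 50 = 0.002.

Emit:
arm_command(
  motion=[
    [[0,0,0],[0,0,0.001],0.5],
    [[0,0,0],[0,0,0.002],0.5],
    [[0,0,0],[0,0,0.003],0.5],
    [[0,0,0],[0,0,0.003],0.5],
  ],
)

```text
time_s: 7.78
tcp_pos: [0.5719, -0.1491, 0.0901]
eef_rot: [0.764, 0.645, 0.0, 0.0]
contact_force: [-1.1, 0.3, 0.2]
finger_gap: 0.009
gripper_force: 41.8
```

```bash
python3 st.py
```

```text
7.775 Y -3.9549416317127064 X -0.47977212904042793 z 90.05186903980045 F [-1.09  0.31  0.21] tilt [ 0.  0. -1.]
```

To row units: 0.06 cm / 50 = 0.0012, 0.03 cm / 50 = 0.0006.

Emit:
arm_command(
  motion=[
    [[0,0,0],[0,0,0.0006],0.5],
    [[0,0,0],[0,0,0.0012],0.5],
    [[0,0,0],[0,0,0.0012],0.5],
  ],
)

```text
time_s: 8.15
tcp_pos: [0.5719, -0.1491, 0.09]
eef_rot: [0.764, 0.645, 0.0, 0.0]
contact_force: [-2.1, 1.5, 6.5]
finger_gap: 0.0095
gripper_force: 42.9
```

Emit:
arm_command(
  motion=[
    [[0,0,0],[0,0,0.0002],0.5],
    [[0,0,0],[0,0,0.0002],0.5],
    [[0,0,0],[0,0,0.0002],0.5],
    [[0,0,0],[0,0,0.0002],0.5],
    [[0,0,0],[0,0,0.0002],0.5],
  ],
)

```text
time_s: 8.78
tcp_pos: [0.5719, -0.1491, 0.09]
eef_rot: [0.764, 0.645, 0.0, 0.0]
contact_force: [-2.2, 1.0, 8.4]
finger_gap: 0.0095
gripper_force: 42.9
```

```bash
python3 - <<'E'
from inhand import *
o,im,d,W=inhand();cv2.imwrite("pics/w3.png",im)
im,d=r.grab_frame("scene");cv2.imwrite("pics/s3.png",cv2.resize(im[150:290,140:340],(800,560),interpolation=cv2.INTER_CUBIC))
E
python3 st.py
```

```text
grip tool x range [-16.74544104  22.11082466] y [-4.34628024  4.92063092] ztop -13.312363436812033 top slope [-0.00286243 -0.01247407]
bar x [36.59266162 40.64806031 43.69852102] z [25.51150118 26.70664663] yaw slope x/y [0.00144158 0.040529  ] roll z/y [-0.00238475  0.02732431]
8.875 Y -3.944362392109417 X -0.3805586088375307 z 89.98840171017791 F [-2.58  1.39  8.16] tilt [ 3.e-04 -1.e-04 -1.e+00]
```

View pics/w3.png

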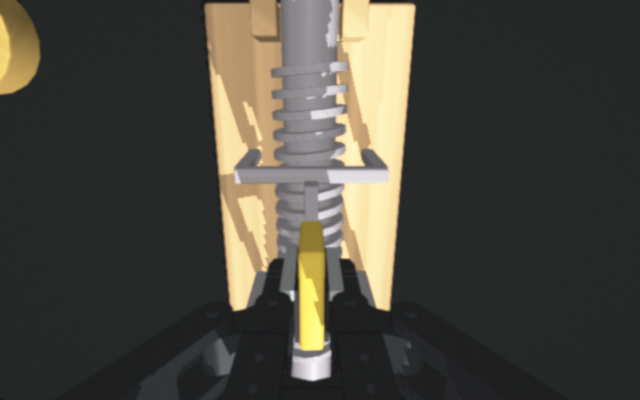

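The wrist view shows the leaf low in the thread and in line with the screw: grip at (311,285), far bar level at row 174. It carried about 10 N without sinking further. I'll unload it and release.

To row units: -0.07 cm / 50 = -0.0014.

Emit:
arm_command(
  motion=[
    [[0,0,0],[0,0,-0.0014],0.5],
    [[0,0,0],[0,0,-0.0014],0.5],
    [[0,0,0],[0,0,-0.0014],1.2],
    [[0,0,0],[0,0,-0.0014],1.5],
    [[0,0,0],[0,0,-0.0014],2.2],
    [[0,0,0],[0,0,-0.0014],3],
    [[0,0,0],[0,0,-0.0014],4],
    [[0,0,0],[0,0,-0.0014],4],
  ],
  grip_force=20,
)

```text
time_s: 9.88
tcp_pos: [0.5719, -0.1491, 0.09]
eef_rot: [0.764, 0.645, -0.0, -0.0]
contact_force: [-0.7, -0.2, -0.7]
finger_gap: 0.0399
gripper_force: 0.0
```

Emit:
arm_command(
  motion=[
    [[0,0,0],[0,0,-0.02],4],
    [[0,0,0],[0,0,-0.08],4],
    [[0,0,0],[0,0,-0.16],4],
    [[0,0,0],[0,0,-0.24],4],
    [[0,0,0],[0,0,-0.24],4],
  ],
)

```text
time_s: 10.5
tcp_pos: [0.5739, -0.1496, 0.2142]
eef_rot: [0.764, 0.645, 0.002, 0.003]
contact_force: [-0.9, -0.1, -0.5]
finger_gap: 0.0403
gripper_force: 0.0
```

```bash
python3 - <<'E'
from h import *
o=r.get_obs();im,d=r.grab_frame("wrist");cv2.imwrite("pics/w4.png",im);W=world("wrist",d,o)
c=np.array([.573,-.1453]);a=np.radians(80.2);q=W[...,:2]-c;Y=q@[np.cos(a),np.sin(a)];X=q@[np.sin(a),-np.cos(a)];Z=W[...,2]
hsv=cv2.cvtColor(im,cv2.COLOR_BGR2HSV)
m=(hsv[...,0]>20)&(hsv[...,0]<36)&(hsv[...,1]>150)&(abs(X)<.03)&(abs(Y)<.05)&(Z>.065)
print("grip",X[m].mean(),Y[m].min(),Y[m].max(),"ztop",np.percentile(Z[m],97))
b=(abs(X)<.037)&(abs(X)>.02)&(abs(Y-.036)<.012)&(Z>.055)&(Z<.075)
print("bar",b.sum(),Y[b].mean(),np.median(Z[b]),"lean",np.polyfit(X[b],Z[b],1),"yaw",np.polyfit(X[b],Y[b],1), o["time_s"],o["contact_force"])
E
```

```text
grip 0.00011424515291185295 0.008112148067700576 0.01808282921586952 ztop 0.1026428419200131
bar 386 0.0362897111070456 0.06323173196668154 lean [-0.02053517  0.06271212] yaw [-0.00114644  0.03628888] 10.5 [-0.93818974 -0.13083705 -0.46781685]
```

View pics/w4.png

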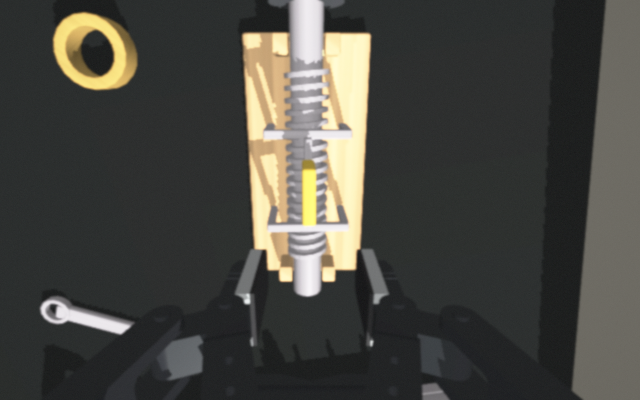

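The leaf stands alone on the screw, grip at (309,195), lean about 0.02 rad. The bar tops are at 62.7 mm, which means the teeth are home.

```bash
python3 -c "
from workcell import r
print(r.job_done())"
```

```text
the job is handed in; nothing more can be done
None
```

The yellow leaf stands released with its teeth home in the thread, squarely over the screw, after a check press of about 10 N; the job is handed in at 10.5 s on the robot's clock, and no verdict came back.

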